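# Fill the empty pockets of the padlock rack

## Robot

A 7-joint arm with a two-finger parallel gripper is mounted at the origin on the work surface. World frame = base frame: x ahead of the robot, y to its left, z up, the work surface at z = 0. Lengths are in m, angles in rad, forces in N, time in s.
With the tool pointing down it reaches from about 0.425 to 0.875 m from the base axis. Payload 9.9 kg.
Tool frame: the origin (TCP) lies at the centre of the arm's flange, where the gripper is bolted on; the fingertips stand 173 mm ahead of it and the grasp point (between the pads) lies 155 mm ahead of it (r.grasp_offset is the distance from the TCP to the grasp point, in m); z points along the fingers, y is the line along which they close (so a half turn about z gives the same grasp; the last joint's range is limited). The gripper opens to 85 mm and grips with 20 to 120 N. Pads are 22 mm wide; open, the fingers measure 114 mm over their backs; the gripper's body (76 mm by 85 mm) begins 54 mm behind the grasp point. The pads swing forward as they close: fully open they stand 13 mm farther back than shut.
Start: joints at [-1.301, 0.576, 0.025, 1.437, -0.015, 1.129, -0.057], TCP at [0.234, 0.633, 0.405] pointing down, gripper open.
Joint ranges: [-2.76, 2.76], [-0.34, 2.15], [-1.52, 1.57], [0.19, 2.46], [-1.09, 4.23], [0.17, 1.99], [-2.82, 2.82]. Speed limits (rad/s): [2.22, 2.22, 3.01, 3.01, 3.14, 3.14, 3.14].

## Interface

Orientations are given as a rotation vector (axis times angle).
In Python, from bench import r, cams, workorder gives the robot as it stands. The module is installed in compiled form; this text tells all that it offers.
- The arm moves only by the shell command python3 -m creep 'ROWS' [FORCE]. ROWS is JSON, a list of rows, each a list of 7 numbers: the shift along the tool's x, y, z in mm, then the turn, a rotation vector about the tool's x, y, z in rad, then the finger opening in mm, from 0 to 85.4. A call has 1 to 12 rows; each row shifts and turns the commanded pose from where the row before left it, along the tool's axes as they then stand; what a row does not reach is not made up. A row lasts 1/8 s, in which the tool goes at most 62.5 mm and 10.7 degrees, less where a joint would pass 70% of its speed; a pose out of reach is approached as far as the arm can. A call is refused whole if a number of a shift passes 62.5 or a number of a turn 0.188, either way. A call with a gripper value outside its range is refused whole. The fingers move at their own pace and stop on an object; FORCE is the grip in N (left out, the last holds). Time passes only in rows, so rows that do not move let the fingers close. It gives the time, the measured TCP pose, the force, the opening and the grip force at its end, in the units of the state.
- r.read_state(): the state, without advancing time (a new reading comes with each control period).
- cams.read_camera(name): name is "scene" or "top" or "wrist"; returns a dict with "img" (420x560x3 uint8, red, green, blue), "camera_matrix" (3x3 intrinsics, pixels), "distortion" ([k1, k2, p1, p2, k3] as OpenCV has them; the pictures are not rectified), "R" (3x3) and "t" (3): a world point X has camera coordinates R X + t; the wrist camera has in their place "T_tool_cam" (4x4, takes a point from camera to tool coordinates, whose origin is the TCP and whose axes are the flange's). Camera axes: x right, y down, z forward; pixel columns grow to the right and rows downward; lengths in m; the calibration is good to about 2 mm. A picture is of the moment at which its call begins: read the wrist's pose just before it. There is no depth.
- workorder.sign_off(): hands the job in; it is judged then, once.
The state is a dict: "t": time; "q": joint angles; "qd": joint speeds; "joint_efforts": joint torques, N m; "tool_pos": TCP position; "orientation": TCP orientation; "wrist_force": force on the tool from outside, world axes, zero at the start; "moment": the same for the moment, N m; "gripper_width": finger opening in m; "grip_force": force on a finger pad.
Only numpy, scipy, OpenCV 4.12 (cv2) and the standard library are available. Lean on these libraries where they do the work, as an engineer would, in place of code of your own. Each camera call takes 0.05 s, during which the arm holds its last target. There are 200 camera calls.

## Task

Two of the four pockets in the sloping padlock rack are empty: find them and put one of the two spare steel padlocks from the bench into each. Set each one down gently, without dropping it, so that it lies flat on the pocket floor with its shackle pointing up the slope like the others. Leave the padlocks already in the rack and everything else where they are.

Things in the scene. Friction and masses are not known exactly. Their poses are not given: they have to be found in the camera images.
- pocket_1 (a point): Pocket 1 of 4 (1 = left end of the row, +y; 4 = right end), which may be empty or hold a padlock. Point where the middle of a padlock's block comes when it lies centred here, 16 mm above the pocket floor. x up the slope, y left along the row, z square out of the deck. Recess 112 mm long (x from -34 to +78 mm of the point), 54 mm wide, with ribs 10 mm high all round.
- pocket_2 (a point): Pocket 2 of 4 (1 = left end of the row, +y; 4 = right end), which may be empty or hold a padlock. Point where the middle of a padlock's block comes when it lies centred here, 16 mm above the pocket floor. x up the slope, y left along the row, z square out of the deck. Recess 112 mm long (x from -34 to +78 mm of the point), 54 mm wide, with ribs 10 mm high all round.
- pocket_3 (a point): Pocket 3 of 4 (1 = left end of the row, +y; 4 = right end), which may be empty or hold a padlock. Point where the middle of a padlock's block comes when it lies centred here, 16 mm above the pocket floor. x up the slope, y left along the row, z square out of the deck. Recess 112 mm long (x from -34 to +78 mm of the point), 54 mm wide, with ribs 10 mm high all round.
- pocket_4 (a point): Pocket 4 of 4 (1 = left end of the row, +y; 4 = right end), which may be empty or hold a padlock. Point where the middle of a padlock's block comes when it lies centred here, 16 mm above the pocket floor. x up the slope, y left along the row, z square out of the deck. Recess 112 mm long (x from -34 to +78 mm of the point), 54 mm wide, with ribs 10 mm high all round.
- spare_a_block (a point): A spare steel padlock, one of four alike: block 60 x 46 x 32 mm thick, and a U shackle of 10 mm bar out of one end, 104 mm long in all, about 0.35 kg. Lies flat on the bench right of the rack, shackle roughly away from the robot. Point: middle of the block, 16 mm above its underside; x to the shackle, y across the width, z out of the upper face.
- spare_a_bow (a point): The outermost bar of that padlock's shackle, on its centre line, 69 mm along x from the middle of the block.
- spare_a: The whole of that padlock; its origin is the middle of the block's underside, axes as above.
- spare_b_block (a point): Another spare steel padlock, one of four alike: block 60 x 46 x 32 mm thick, and a U shackle of 10 mm bar out of one end, 104 mm long in all, about 0.35 kg. Lies flat on the bench right of the rack, shackle roughly away from the robot. Point: middle of the block, 16 mm above its underside; x to the shackle, y across the width, z out of the upper face.
- spare_b_bow (a point): The outermost bar of that padlock's shackle, on its centre line, 69 mm along x from the middle of the block.
- spare_b: The whole of that padlock; its origin is the middle of the block's underside, axes as above.
- stock_a_block (a point): A racked steel padlock, one of four alike: block 60 x 46 x 32 mm thick, and a U shackle of 10 mm bar out of one end, 104 mm long in all, about 0.35 kg. Lies in one of the pockets, to stay there. Point: middle of the block, 16 mm above its underside; x to the shackle, y across the width, z out of the upper face.
- stock_a_bow (a point): The outermost bar of that padlock's shackle, on its centre line, 69 mm along x from the middle of the block.
- stock_a: The whole of that padlock; its origin is the middle of the block's underside, axes as above.
- stock_b_block (a point): Another racked steel padlock, one of four alike: block 60 x 46 x 32 mm thick, and a U shackle of 10 mm bar out of one end, 104 mm long in all, about 0.35 kg. Lies in one of the pockets, to stay there. Point: middle of the block, 16 mm above its underside; x to the shackle, y across the width, z out of the upper face.
- stock_b_bow (a point): The outermost bar of that padlock's shackle, on its centre line, 69 mm along x from the middle of the block.
- stock_b: The whole of that padlock; its origin is the middle of the block's underside, axes as above.
- round_padlock: A bystander, to be left alone: a tarnished brass padlock with a round body 72 mm across and 26 mm thick, lying by the magnifier lamp. The origin is at its underside.
- flag_hinge: A bystander, to be left alone: a stainless flag hinge lying flat, 80 x 70 mm, 12 mm high. The origin is at its underside.
- hasp: A bystander, to be left alone: a cast-aluminium hasp lying flat, 115 x 36 mm, 24 mm high. The origin is at its underside.
- rim_lock: A bystander, to be left alone: a blue steel lock body, a flat box 80 x 125 mm and 29 mm high (145 mm long with its bolt). The origin is at its underside.
- rack: Sloping plywood padlock rack, fixed to the bench: four pockets side by side at 86 mm pitch with 32 mm ribs between, on a deck that rises 30 degrees away from the robot. Origin at bench level under the middle of the deck, z up, y along the row; 130 mm deep, 350 mm wide, 27 mm high in front, 97 mm at the back. Two pockets, any two, start empty.
Mind the look-alikes: they are no part of the job. Leave any brown or pink look-alike of the spare_a alone.

How it is judged:
By the outcome, as a careful person would: the job done as asked, in the order asked, and still so for the second after the job is handed in, with the robot touching nothing.
It also fails if it takes over 56 s, if anything falls off the work surface, if the arm or the gripper's body presses on something with over 40 N, if the wrist force passes 120 N, or if a joint passes its speed limit or range.

## Working session

There is one attempt and no reset: what is moved stays moved. The work goes in short steps, Python scripts to look and compute and a shell command to move; the robot and the scene stay as the last step left them, time stands still between calls to the robot, and variables do not carry over. Pictures are saved under pics/ and viewed, at most 10 in all, crops included, and the job is handed in when it is done.

```bash
mkdir -p pics; python3 - <<'E'
from bench import r,cams
import cv2,numpy as np
s=r.read_state(); print({k:np.round(v,3) for k,v in s.items()}, r.grasp_offset)
for n in ("top","scene"):
    c=cams.read_camera(n); cv2.imwrite(f"pics/{n}0.png",cv2.cvtColor(c["img"],cv2.COLOR_RGB2BGR))
    print(n,np.round(c["camera_matrix"],1).tolist(),c["distortion"],np.round(c["R"],3).tolist(),np.round(c["t"],3))
    np.savez(f"{n}.npz",**c)
E
```

```text
{'t': np.float64(0.0), 'q': array([-1.301,  0.577,  0.025,  1.438, -0.015,  1.129, -0.056]), 'qd': array([ 0.001,  0.002, -0.   , -0.   ,  0.001, -0.002, -0.   ]), 'joint_efforts': array([-0.0000e+00, -7.6574e+01,  2.2500e+00, -2.8597e+01,  1.5000e-02,
        1.3000e-02, -0.0000e+00]), 'tool_pos': array([0.234, 0.633, 0.404]), 'orientation': array([-5.530e-01, -3.092e+00,  3.000e-03]), 'wrist_force': array([ 0.928,  0.173, -0.439]), 'moment': array([ 0.017,  0.032, -0.019]), 'grip_force': np.float64(0.0), 'gripper_width': np.float64(0.086)} 0.1547
top [[444.1, 0.0, 279.7], [0.0, 444.1, 206.5], [0.0, 0.0, 1.0]] [-0.09430363  0.          0.          0.          0.        ] [[0.017, -1.0, 0.002], [-0.981, -0.017, -0.194], [0.194, 0.001, -0.981]] [-0.124  0.483  1.377]
scene [[477.9, 0.0, 278.8], [0.0, 477.9, 201.1], [0.0, 0.0, 1.0]] [-0.01663003  0.          0.          0.          0.        ] [[0.682, 0.732, -0.01], [0.516, -0.49, -0.702], [-0.519, 0.473, -0.712]] [-0.255 -0.235  1.796]
```

View pics/top0.png

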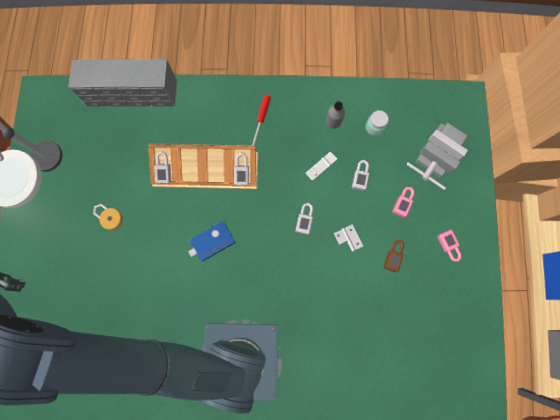

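View pics/scene0.png

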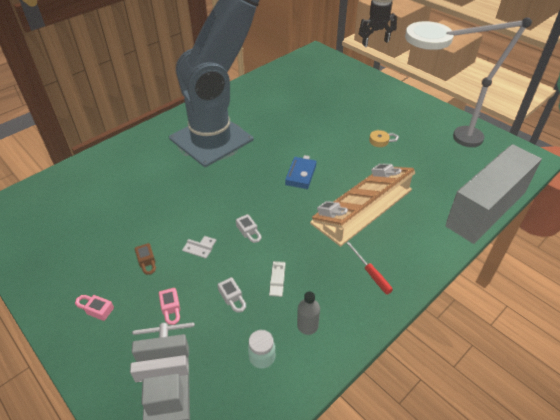

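The top picture shows the rack with stock padlocks at (162,167) and (241,168), which are pockets 1 and 4, and empty pockets at (190,165) and (215,165), which are 2 and 3. The padlock candidates are:
- Steel grey at (304,219) and (361,176). These fit the spares: grey, right of the rack, shackle pointing away from the robot.
- Pink at (403,202) and (450,245), brown at (395,256), and round brass at (108,217). These are look-alikes to leave alone.

Next I'll confirm this in a crop and measure.

```bash
cat > h.py <<'E'
import numpy as np,cv2
from scipy.spatial.transform import Rotation as Ro
def load(n): return dict(np.load(n+".npz"))
def wristcam(c,s):
    T=np.eye(4);T[:3,:3]=Ro.from_rotvec(s["orientation"]).as_matrix();T[:3,3]=s["tool_pos"]
    M=np.linalg.inv(T@c["T_tool_cam"]); c["R"]=M[:3,:3];c["t"]=M[:3,3]; return c
def rays(c,px):
    p=cv2.undistortPoints(np.asarray(px,float).reshape(-1,1,2),c["camera_matrix"],c["distortion"]).reshape(-1,2)
    d=np.c_[p,np.ones(len(p))]@c["R"]; return -c["R"].T@c["t"],d
def plane(c,px,z): # horizontal plane at height z
    o,d=rays(c,px); return o+d*((z-o[2])/d[:,2])[:,None]
def tri(c1,p1,c2,p2):
    o1,d1=rays(c1,[p1]);o2,d2=rays(c2,[p2]);A=np.c_[d1[0],-d2[0]];k=np.linalg.lstsq(A,o2-o1,rcond=None)[0]
    a=o1+k[0]*d1[0];b=o2+k[1]*d2[0]; return (a+b)/2,np.linalg.norm(a-b)
def proj(c,X):
    return cv2.projectPoints(np.asarray(X,float).reshape(-1,1,3),cv2.Rodrigues(c["R"])[0],c["t"],c["camera_matrix"],c["distortion"])[0].reshape(-1,2)
def toolshift(s,Rt,pt): # tool-frame shift mm (after turning to Rt) ; turn rotvec now
    R0=Ro.from_rotvec(s["orientation"]); Rt=Ro.from_matrix(Rt)
    d=np.asarray(pt)-s["tool_pos"]
    return np.round(1e3*R0.inv().apply(d),1),np.round((R0.inv()*Rt).as_rotvec(),3),np.round(1e3*Rt.inv().apply(d),1)
E
python3 - <<'E'
from h import *
c=load("top");sc=load("scene");im=c["img"]
hsv=cv2.cvtColor(im,cv2.COLOR_RGB2HSV)
print("cams",-c["R"].T@c["t"],-sc["R"].T@sc["t"])
m=((hsv[...,1]<60)&(hsv[...,2]>60)).astype(np.uint8)
for name,(u,v) in dict(A=(304,219),B=(361,176)).items():
    w=np.zeros_like(m);w[v-25:v+25,u-17:u+17]=m[v-25:v+25,u-17:u+17]
    cs=max(cv2.findContours(w,0,1)[0],key=cv2.contourArea).reshape(-1,2)
    P=plane(c,cs,0.025)
    rr=cv2.minAreaRect((P[:,:2]*1e3).astype(np.float32));print(name,rr,cv2.boundingRect(cs))
# rack wood mask
m2=((hsv[...,0]<25)&(hsv[...,1]>60)).astype(np.uint8);w=np.zeros_like(m2);w[135:200,140:265]=m2[135:200,140:265]
cs=max(cv2.findContours(w,0,1)[0],key=cv2.contourArea);h=cv2.minAreaRect(cs);print(cv2.boxPoints(h))
a=cv2.resize(im[130:245,140:265],None,fx=4,fy=4,interpolation=2);b=cv2.resize(im[130:245,280:420],None,fx=4,fy=4,interpolation=2)
g=sc["img"][150:250,300:430]
cv2.imwrite("pics/crop1.png",cv2.cvtColor(np.hstack([cv2.resize(im[130:245,145:265],None,fx=3.3,fy=3.3,interpolation=2),cv2.resize(im[130:245,285:405],None,fx=3.3,fy=3.3,interpolation=2)]),cv2.COLOR_RGB2BGR))
cv2.imwrite("pics/crop2.png",cv2.cvtColor(cv2.resize(g,None,fx=5.5,fy=5.5,interpolation=2),cv2.COLOR_RGB2BGR))
E
```

```text
cams [ 0.2093576  -0.11710476  1.44506782] [ 1.22690478 -0.77885377  1.11144359]
A ((452.9942321777344, -197.85794067382812), (48.48412322998047, 104.02177429199219), 78.20133972167969) (295, 203, 19, 32)
B ((602.0426025390625, -384.0910949707031), (49.45579528808594, 105.11625671386719), 77.6900405883789) (352, 160, 18, 31)
[[147.23242 186.44876]
 [148.03223 143.25986]
 [257.30957 145.28351]
 [256.50977 188.47241]]
```

View pics/crop1.png

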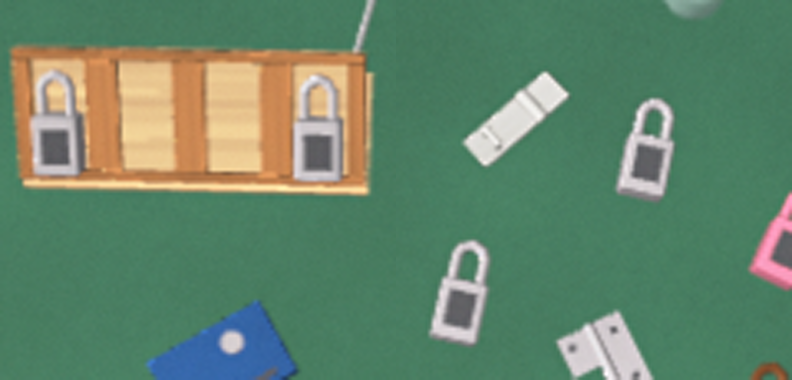

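View pics/crop2.png

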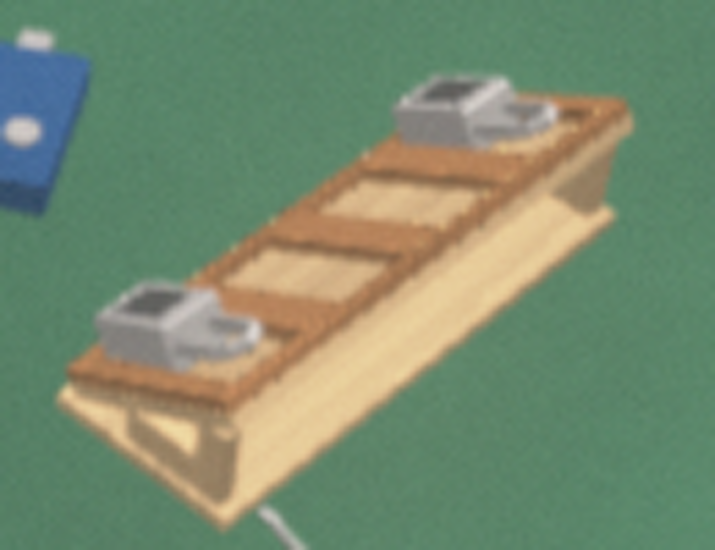

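The crops confirm it: the two grey padlocks right of the rack are the spares, with shackles up-right in the image (yaw about −12°). Pockets 2 and 3 are empty.

```bash
python3 - <<'E'
from h import *
from bench import r,cams
c=load("top");sc=load("scene")
print(plane(c,[(147.6,144),(257,146)],0.097),plane(c,[(151.5,185.5),(256.5,187.5)],0.02))
w=cams.read_camera("wrist");print(np.round(w["T_tool_cam"],3).tolist(),w["camera_matrix"].tolist(),w["distortion"])
s=r.read_state();print(np.round(Ro.from_rotvec(s["orientation"]).as_matrix(),3))
# stage over rack: tool y=+y world, x=-x
Rt=np.array([[-1,0,0],[0,1,0],[0,0,-1.]])
print(toolshift(s,Rt,[0.50,0.12,0.42]))
E
```

```text
[[ 0.67260316  0.31282952  0.097     ]
 [ 0.67036674 -0.03960419  0.097     ]] [[ 0.55420175  0.31252719  0.02      ]
 [ 0.55296018 -0.03750878  0.02      ]]
[[0.0, -0.956, -0.294, 0.075], [1.0, 0.0, 0.0, 0.0], [-0.0, -0.294, 0.956, 0.031], [0.0, 0.0, 0.0, 1.0]] [[335.446965573242, 0.0, 276.7951053807981], [0.0, 335.446965573242, 204.87438526169726], [0.0, 0.0, 1.0]] [0.01395592 0.         0.         0.         0.        ]
[[-0.938  0.346 -0.   ]
 [ 0.346  0.938 -0.001]
 [-0.    -0.001 -1.   ]]
(array([-427.5, -389.1,  -15.5]), array([-0.001, -0.   , -0.354]), array([-266.2, -513.1,  -16. ]))
```

```bash
python3 -m creep '[[0,0,0,0,0,-0.177,85],[0,0,0,0,0,-0.177,85],[-36,-55,-2,0,0,0,85],[-36,-55,-2,0,0,0,85],[-36,-55,-2,0,0,0,85],[-36,-55,-2,0,0,0,85],[-36,-55,-2,0,0,0,85],[-36,-55,-2,0,0,0,85],[-36,-55,-2,0,0,0,85],[-36,-55,-2,0,0,0,85],[-36,-55,-2,0,0,0,85],[0,0,0,0,0,0,85]]' 60
python3 - <<'E'
from h import *
from bench import r,cams
s=r.read_state();print(s["t"],s["tool_pos"],s["orientation"],np.abs(s["qd"]).max())
w=wristcam(cams.read_camera("wrist"),s);np.savez("w1.npz",**w)
cv2.imwrite("pics/w1.png",cv2.cvtColor(cv2.resize(w["img"],None,fx=1.42,fy=1.42,interpolation=2),cv2.COLOR_RGB2BGR))
E
```

```text
t: 1.65
tool_pos: [0.5442, 0.1572, 0.4217]
orientation: [0.014, 3.141, -0.004]
wrist_force: [-0.7, 0.3, -1.2]
gripper_width: 0.0852
grip_force: 0.0
1.65 [0.54416697 0.15719418 0.42167933] [ 0.0140737   3.14052839 -0.00427047] 0.08009297804226084
```

View pics/w1.png

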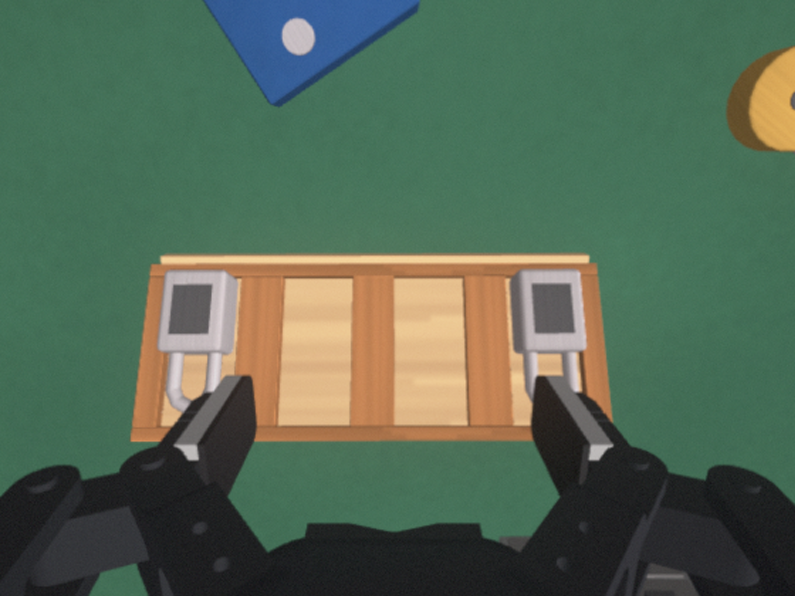

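The wrist picture shows, in display pixels, the deck corners at (152,266), (597,265), (131,440) and (612,440). The empty recesses span x 280–353 (pocket 3) and 394–467 (pocket 2), rows 277–427.

```bash
cat > rack.py <<'E'
from h import *
k=1/1.42
w=load("w1")
F=plane(w,np.array([(152,266),(597,265)])*k,0.027);B=plane(w,np.array([(131,440),(612,440)])*k,0.097)
f=F.mean(0);b=B.mean(0)
yv=((F[1]-F[0])+(B[1]-B[0]));yv[2]=0;yv/=np.linalg.norm(yv)
xh=np.array([yv[1],-yv[0],0]);a=np.radians(30)
ex=np.cos(a)*xh+np.array([0,0,np.sin(a)]);ez=np.cross(ex,yv);D=np.c_[ex,yv,ez]
E
python3 - <<'E'
from rack import *
print(F,B,"wid",np.linalg.norm(F[1]-F[0]),np.linalg.norm(B[1]-B[0]),"depth",np.linalg.norm((b-f)[:2]),"yaw",np.degrees(np.arctan2(-yv[0],yv[1])),"midshift",(b-f)@yv)
o,d=rays(w,np.array([(285,278),(353,277),(280,426),(350,427),(395,277),(463,276),(394,427),(467,427)])*k)
P=o+d*(((f-o)@ez)/(d@ez))[:,None]
print(np.round((P-f)@D*1e3,1))
# stock block top face corners (dark plate centres): pocket4 (190,308), pocket1 (554,308) at 22 mm above rib top
o,d=rays(w,np.array([(190,309),(554,308)])*k);q=f+.022*ez
P=o+d*(((q-o)@ez)/(d@ez))[:,None];print(np.round((P-f)@D*1e3,1))
E
```

```text
[[ 0.55965071 -0.03231484  0.027     ]
 [ 0.56165265  0.31593717  0.027     ]] [[ 0.66915938 -0.03023083  0.097     ]
 [ 0.67181156  0.31081431  0.097     ]] wid 0.3482577686997356 0.3410554553146884 depth 0.10984429847572924 yaw -0.38685419906155066 midshift -0.0007778120321075573
[[ 10.  -69.7  -0. ]
 [  9.2 -16.6  -0. ]
 [121.1 -67.7   0. ]
 [121.9 -16.7  -0. ]
 [  9.3  16.2   0. ]
 [  8.5  69.2   0. ]
 [121.9  15.2   0. ]
 [121.9  68.3   0. ]]
[[  38.6 -131.7   22. ]
 [  38.2  130.6   22. ]]
```

```bash
cat > rack.py <<'E'
from h import *
w=load("w1")
px=np.array([(152,266),(597,265),(131,440),(612,440),(285,278),(353,277),(280,426),(350,427),(395,277),(463,276),(394,427),(467,427)],float)/1.42
ob=np.array([(0,-175),(0,175),(130,-175),(130,175),(9,-70),(9,-16),(121,-70),(121,-16),(9,16),(9,70),(121,16),(121,70)],float)/1e3
ob=np.c_[ob,np.zeros(12)]
ok,rv,tv=cv2.solvePnP(ob,px,w["camera_matrix"],w["distortion"])
Rc=cv2.Rodrigues(rv)[0];D=w["R"].T@Rc;f=w["R"].T@(tv.ravel()-w["t"])
res=cv2.projectPoints(ob,rv,tv,w["camera_matrix"],w["distortion"])[0].reshape(-1,2)-px
pocket={i:f+D@np.array([.043,(2.5-i)*.086,.006]) for i in (1,2,3,4)}
E
python3 - <<'E'
from rack import *
from bench import r
print(f,np.round(D,3).tolist(),"tilt",np.degrees(np.arccos(D[2,2])),"res",np.round(res,1).tolist(),"backz",f+D[:,0]*.13)
print(pocket)
s=r.read_state();print(np.round(s["q"],2))
y=np.radians(-12);Rt=Ro.from_euler("z",y).as_matrix()@np.diag([-1,1,-1.])
print(toolshift(s,Rt,[0.45,-0.193,0.36]))
E
```

```text
[0.56143953 0.14140978 0.02658962] [[0.878, 0.007, -0.479], [-0.007, 1.0, 0.003], [0.479, 0.001, 0.878]] tilt 28.641111467208578 res [[-0.9, 0.3], [0.2, 0.9], [0.9, -0.4], [0.6, -0.4], [-0.5, -0.3], [0.3, 0.4], [-1.9, 0.1], [0.6, -0.6], [-0.5, 0.4], [0.2, 1.1], [0.2, -0.6], [0.6, -0.6]] backz [0.67552926 0.14052947 0.08890141]
{1: array([0.5972597 , 0.27013365, 0.05253338]), 2: array([0.59662058, 0.18413604, 0.05248865]), 3: array([0.59598147, 0.09813842, 0.05244391]), 4: array([0.59534236, 0.01214081, 0.05239917])}
[-0.38  0.4   0.02  1.71 -0.01  1.04  1.2 ]
(array([  91.1, -353.7,   61.9]), array([-0.001, -0.   ,  0.205]), array([  17.3, -364.9,   61.5]))
```

```bash
python3 -m creep '[[0,0,0,0,0,0.103,85],[0,0,0,0,0,0.103,85],[2.5,-54,9,0,0,0,85],[2.5,-54,9,0,0,0,85],[2.5,-54,9,0,0,0,85],[2.5,-54,9,0,0,0,85],[2.5,-54,9,0,0,0,85],[2.5,-54,9,0,0,0,85],[2.5,-40,9,0,0,0,85],[0,0,0,0,0,0,85],[0,0,0,0,0,0,85]]'
cat > look.py <<'E'
# measure padlock near expected block xy with the wrist camera: light-grey silhouette cast on a mid plane
from h import *
from bench import r,cams
import sys
name,ex_,ey_=sys.argv[1],float(sys.argv[2]),float(sys.argv[3])
s=r.read_state();w=wristcam(cams.read_camera("wrist"),s);np.savez(name+".npz",**w)
im=w["img"];hsv=cv2.cvtColor(im,cv2.COLOR_RGB2HSV)
m=((hsv[...,1]<60)&(hsv[...,2]>50)).astype(np.uint8)
u=proj(w,[[ex_,ey_,.032]])[0];print("expected px",u,"tcp",s["tool_pos"],"qd",np.abs(s["qd"]).max())
cs=[c for c in cv2.findContours(m,0,1)[0] if cv2.contourArea(c)>300]
c=max(cs,key=lambda c:cv2.pointPolygonTest(c,tuple(map(float,u)),True))
print("contour",cv2.boundingRect(c),cv2.contourArea(c))
cv2.drawContours(im,[c],-1,(255,0,0),1)
P=plane(w,c.reshape(-1,2),0.032)[:,:2]*1e3
print("silh@32",cv2.minAreaRect(P.astype(np.float32)))
# dark plate in the block's upper face
k=np.zeros_like(m);cv2.drawContours(k,[c],-1,1,-1);d=(k>0)&(im.sum(2)<330)&(hsv[...,1]<60)
dc=max(cv2.findContours(d.astype(np.uint8),0,1)[0],key=cv2.contourArea)
print("plate@32",cv2.minAreaRect((plane(w,dc.reshape(-1,2),0.032)[:,:2]*1e3).astype(np.float32)))
cv2.drawContours(im,[dc],-1,(0,255,0),1)
cv2.imwrite(f"pics/{name}.png",cv2.cvtColor(im,cv2.COLOR_RGB2BGR))
E
python3 look.py w2 0.4315 -0.193
```

```text
t: 3.08
tool_pos: [0.4509, -0.1883, 0.3588]
orientation: [-0.32, -3.125, -0.001]
wrist_force: [-0.9, 1.0, 0.6]
gripper_width: 0.0849
grip_force: 0.0
expected px [266.43480551 168.36301704] tcp [ 0.45085086 -0.18834524  0.35879848] qd 0.014444125301043574
contour (241, 137, 53, 107) 4703.0
silh@32 ((453.4046936035156, -196.86744689941406), (46.328125, 99.7114028930664), 77.9611587524414)
plate@32 ((453.4046936035156, -196.86744689941406), (46.328125, 99.7114028930664), 77.9611587524414)
```

View pics/w2.png

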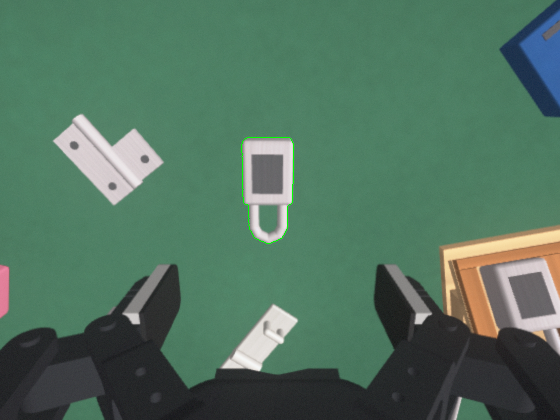

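The spare (outlined) has its block at pixel (267,172), 46.3 mm wide, yaw −12°. The block's middle works out at about (0.434, −0.193), which agrees with the top camera.

```bash
python3 -m creep '[[3.4,-1.9,36,0,0,0,85],[3.4,-1.9,36,0,0,0,85],[3.4,-1.9,36,0,0,0,85],[3.4,-2,36,0,0,0,85],[0,0,16,0,0,0,85],[0,0,0,0,0,0,85],[0,0,0,0,0,0,85]]'
```

```text
t: 4.0
tool_pos: [0.4361, -0.194, 0.1995]
orientation: [0.32, 3.124, 0.0]
wrist_force: [0.2, -1.0, 0.2]
gripper_width: 0.0849
grip_force: 0.0
```

```bash
python3 -m creep '[[0,0,17.5,0,0,0,85],[0,0,0,0,0,0,60],[0,0,0,0,0,0,38],[0,0,0,0,0,0,38],[0,0,0,0,0,0,38],[0,0,0,0,0,0,38],[0,0,0,0,0,0,38]]' 60
```

```text
t: 4.88
tool_pos: [0.4357, -0.1946, 0.1824]
orientation: [0.322, 3.124, -0.0]
wrist_force: [-1.5, 1.4, 6.8]
gripper_width: 0.0452
grip_force: 61.4
```

```bash
python3 -m creep '[[0,0,-10,0,0,0,38],[0,0,-50,0,0,0,38],[0,0,-50,0,0,0,38],[0,0,-50,0,0,0,38],[0,0,-50,0,0,0,38],[0,0,0,0,0,0,38]]'
python3 - <<'E'
from bench import r,cams
from h import *
s=r.read_state();w=wristcam(cams.read_camera("wrist"),s);np.savez("w3.npz",**w)
print(s["tool_pos"],s["wrist_force"],s["gripper_width"])
cv2.imwrite("pics/w3.png",cv2.cvtColor(w["img"],cv2.COLOR_RGB2BGR))
E
```

```text
t: 5.62
tool_pos: [0.4357, -0.195, 0.3953]
orientation: [0.322, 3.118, -0.002]
wrist_force: [0.0, -0.5, -4.5]
gripper_width: 0.0453
grip_force: 63.9
[ 0.43566489 -0.1950091   0.39530962] [ 0.02475879 -0.54095212 -4.54402671] 0.045304648435194605
```

View pics/w3.png

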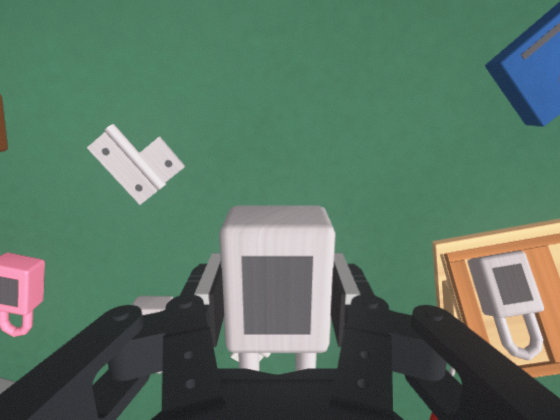

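The padlock is held square, with its block at (277,285) between the pads and the shackle pointing away from the robot. Next I'll work out the hover over pocket 2.

```bash
cat > goal.py <<'E'
from rack import *
from bench import r
import sys
i=int(sys.argv[1]);h=float(sys.argv[2])/1e3;bx=float(sys.argv[3])/1e3;bz=float(sys.argv[4])/1e3
yaw=np.arctan2(-D[0,1],D[1,1])
N=Ro.from_euler("z",yaw).as_matrix()@Ro.from_euler("y",-30,degrees=True).as_matrix() # x up slope,z out
Rt=N@np.diag([-1,1,-1.])
P=pocket[i]+N[:,2]*h
t=P-Rt@np.array([bx,0,bz])
s=r.read_state();print("target TCP",t,"now",s["tool_pos"]);a=toolshift(s,Rt,t)
print("turn",a[1],"then shift(tool)",a[2])
B=s["tool_pos"]+Ro.from_rotvec(s["orientation"]).apply([bx,0,bz]);print("block minus pocket in pocket axes mm",np.round(1e3*N.T@(B-pocket[i]),1))
E
python3 goal.py 2 100 1.9 166.4
```

```text
target TCP [0.46506967 0.18511369 0.28414781] now [ 0.43516518 -0.19461919  0.39302224]
turn [-0.052 -0.518 -0.194] then shift(tool) [ 31.  379.9 107.8]
block minus pocket in pocket axes mm [ -51.4 -379.7  230.8]
```

```bash
python3 -m creep '[[0,0,0,-0.013,-0.13,-0.0485,38],[0,0,0,-0.013,-0.13,-0.0485,38],[0,0,0,-0.013,-0.13,-0.0485,38],[0,0,0,-0.013,-0.13,-0.0485,38],[4,47.5,13.5,0,0,0,38],[4,47.5,13.5,0,0,0,38],[4,47.5,13.5,0,0,0,38],[4,47.5,13.5,0,0,0,38],[4,47.5,13.5,0,0,0,38],[4,47.5,13.5,0,0,0,38],[4,47.5,13.5,0,0,0,38],[4,47.5,13.5,0,0,0,38]]'
python3 -m creep '[[0,0,0,0,0,0,38],[0,0,0,0,0,0,38]]'
python3 goal.py 2 50 1.9 166.4
python3 - <<'E'
from bench import r,cams
from h import *
s=r.read_state();w=wristcam(cams.read_camera("wrist"),s);np.savez("w4.npz",**w)
cv2.imwrite("pics/w4.png",cv2.cvtColor(cv2.resize(w["img"],None,fx=1.42,fy=1.42,interpolation=2),cv2.COLOR_RGB2BGR))
E
```

```text
t: 7.18
tool_pos: [0.4679, 0.1016, 0.3265]
orientation: [0.008, 2.665, 0.013]
wrist_force: [0.9, -0.1, -3.8]
gripper_width: 0.0447
grip_force: 63.8
t: 7.42
tool_pos: [0.468, 0.1, 0.3267]
orientation: [0.007, 2.665, 0.013]
wrist_force: [-0.0, -0.8, -3.5]
gripper_width: 0.045
grip_force: 63.9
target TCP [0.49006898 0.1849279  0.24084654] now [0.46801695 0.10003207 0.32674841]
turn [ 0.012 -0.047 -0.001] then shift(tool) [24.4 85.1 85.1]
block minus pocket in pocket axes mm [ 16.6 -83.1 135.4]
```

View pics/w4.png

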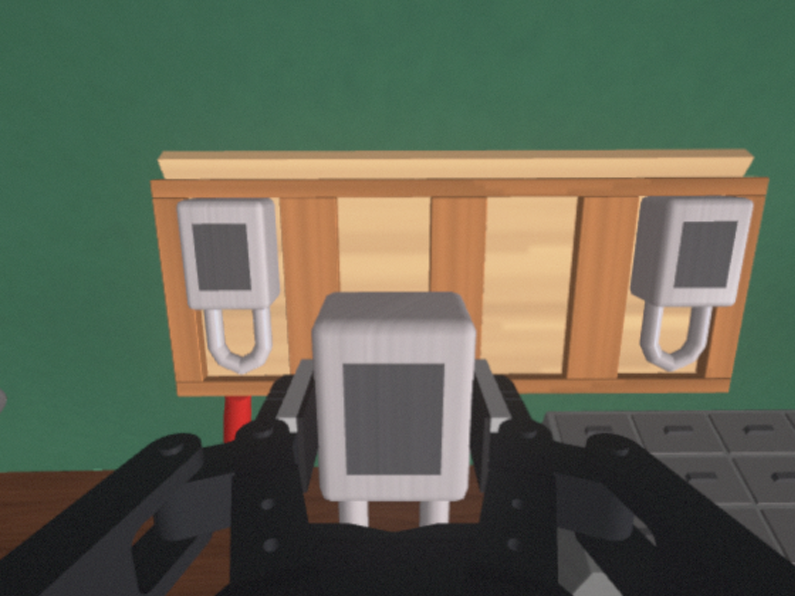

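This view looks square onto the deck, with corners at (152,181), (768,179), (178,396) and (728,391). The held lock hangs above pocket 3 (recess x 339–430), so pocket 3 will take this one. I'll refine the rack pose from this second view.

```bash
cat >> rack.py <<'E'
pocket1=pocket
w=load("w4")
px=np.array([(152,181),(768,179),(178,396),(728,391),(339,197),(430,197),(486,196),(577,196),(567,379)],float)/1.42
ob=np.array([(0,-175),(0,175),(130,-175),(130,175),(9,-70),(9,-16),(9,16),(9,70),(121,70)],float)/1e3
ob=np.c_[ob,np.zeros(9)]
ok,rv,tv=cv2.solvePnP(ob,px,w["camera_matrix"],w["distortion"])
Rc=cv2.Rodrigues(rv)[0];D2=w["R"].T@Rc;f2=w["R"].T@(tv.ravel()-w["t"])
res2=cv2.projectPoints(ob,rv,tv,w["camera_matrix"],w["distortion"])[0].reshape(-1,2)-px
pocket2={i:f2+D2@np.array([.043,(2.5-i)*.086,.006]) for i in (1,2,3,4)}
pocket={i:(pocket1[i]+pocket2[i])/2 for i in pocket1}
E
python3 - <<'E'
from rack import *
print(f2,np.round(D2,3).tolist(),"tilt",np.degrees(np.arccos(D2[2,2])),np.round(res2,1).tolist(),f2+D2[:,0]*.13)
print([pocket1[i] for i in (2,3)],[pocket2[i] for i in (2,3)])
E
python3 goal.py 3 30 1.9 166.4
```

```text
[0.56225405 0.14125819 0.0254721 ] [[0.854, 0.003, -0.521], [-0.004, 1.0, -0.001], [0.521, 0.003, 0.854]] tilt 31.36822763294909 [[-0.0, 0.9], [-1.3, -0.0], [-1.1, -1.6], [1.7, -0.6], [-1.1, 0.6], [0.7, 0.3], [0.3, 0.8], [2.1, 0.4], [-1.4, -1.0]] [0.67325274 0.14074179 0.09314058]
[array([0.59662058, 0.18413604, 0.05248865]), array([0.59598147, 0.09813842, 0.05244391])] [array([0.59596359, 0.18407949, 0.05311271]), array([0.595728  , 0.09808023, 0.05284287])]
target TCP [0.49930285 0.09882688 0.22368078] now [0.46822863 0.09917814 0.32715318]
turn [ 0.011 -0.046 -0.003] then shift(tool) [ 2.480e+01 -1.000e-01  1.051e+02]
block minus pocket in pocket axes mm [ 17.2   2.  135.4]
```

```bash
python3 -m creep '[[0,0,0,0.011,-0.046,-0.003,38],[6.2,0,26,0,0,0,38],[6.2,0,26,0,0,0,38],[6.2,0,26,0,0,0,38],[6.2,0,26,0,0,0,38],[0,0,0,0,0,0,38],[0,0,0,0,0,0,38]]'; python3 goal.py 3 10 1.9 166.4
```

```text
t: 8.35
tool_pos: [0.5256, 0.111, 0.2814]
orientation: [0.019, 2.701, -0.028]
wrist_force: [-0.9, 0.3, -3.4]
gripper_width: 0.0444
grip_force: 63.7
target TCP [0.50930257 0.09875256 0.20636027] now [0.52557377 0.11098301 0.28140362]
turn [-0.02  -0.083 -0.002] then shift(tool) [ 51.5 -12.4  56.9]
block minus pocket in pocket axes mm [37.7  9.  67.7]
```

```bash
python3 -c "
from bench import r;import numpy as np
s=r.read_state();print(np.round(s['q'],3),s['tool_pos'],s['orientation'])"
```

```text
[-0.762  0.545  0.602  2.17  -1.086  0.172  2.309] [0.52557377 0.11098301 0.28140362] [ 0.01934051  2.70122136 -0.02844565]
```

The wrist is stuck on its limits: q6 is at 0.17 and q5 at −1.09, so the arm can't point the tool outward by 30° here. Since the pads let me choose the pitch of the grip, I'll set the padlock back on the bench and regrip it with the tool leaning 30°. The tool will then be vertical at the rack. I'll back out first.

```bash
python3 -m creep '[[0,0,-40,0,0,0,38],[0,0,-30,0,0.11,0,38],[0,0,-20,0,0.11,0,38],[0,0,-20,0,0.11,0,38],[0,0,0,0,0.11,0,38],[0,0,0,0,0,0,38]]'; python3 - <<'E'
from bench import r
from h import *
s=r.read_state();print(np.round(s['q'],3))
y=np.radians(-12);Rt=Ro.from_euler("z",y).as_matrix()@np.diag([-1,1,-1.])
print(toolshift(s,Rt,[0.436,-0.193,0.30]))
E
```

```text
t: 9.1
tool_pos: [0.4854, 0.1144, 0.3832]
orientation: [0.025, 3.14, -0.026]
wrist_force: [0.2, 0.1, -4.6]
gripper_width: 0.0449
grip_force: 63.9
[-1.046  0.588  1.155  1.944 -0.615  1.025  1.941]
(array([  44.6, -306.8,   88.2]), array([-0.016,  0.003,  0.193]), array([ -15.6, -311. ,   83.2]))
```

```bash
python3 -m creep '[[0,0,0,-0.008,0.0015,0.0965,38],[0,0,0,-0.008,0.0015,0.0965,38],[-2,-39,10.4,0,0,0,38],[-2,-39,10.4,0,0,0,38],[-2,-39,10.4,0,0,0,38],[-2,-39,10.4,0,0,0,38],[-2,-39,10.4,0,0,0,38],[-2,-39,10.4,0,0,0,38],[-2,-39,10.4,0,0,0,38],[-2,-39,10.4,0,0,0,38],[0,0,0,0,0,0,38]]'; cat > st.py <<'E'
from bench import r
from h import *
s=r.read_state();print(np.round(s['q'],3));np.savetxt(f"q_{s['t']:.2f}.txt",np.r_[s['q'],s['tool_pos'],s['orientation']])
import sys;a=list(map(float,sys.argv[1:]))  # yaw deg, pitch deg (tool leaning; + = TCP leans toward padlock +x), tcp xyz mm
Rt=Ro.from_euler("z",a[0],degrees=True).as_matrix()@Ro.from_euler("y",a[1],degrees=True).as_matrix()@np.diag([-1,1,-1.])
x=toolshift(s,Rt,np.array(a[2:])/1e3);print("now",x[0],"turn",x[1],"shift after",x[2])
E
python3 st.py -12 0 436 -193 182.4
```

```text
t: 10.48
tool_pos: [0.4346, -0.1969, 0.3001]
orientation: [0.337, 3.122, -0.006]
wrist_force: [0.2, 0.8, -4.0]
gripper_width: 0.0449
grip_force: 64.0
[-0.285  0.617  0.963  2.099 -0.723  0.795  2.487]
now [ -0.3   4.6 117.7] turn [-0.004  0.002 -0.006] shift after [ -0.6   4.1 117.7]
```

```bash
python3 -m creep '[[0,1,36,0,0,0,38],[0,1,36,0,0,0,38],[0,1,33,0,0,0,38],[0,0,6,0,0,0,38],[0,0,3,0,0,0,38],[0,0,0,0,0,0,38]]'; python3 st.py -12 0 436 -193 182.4
```

```text
t: 11.22
tool_pos: [0.437, -0.1911, 0.1868]
orientation: [0.327, 3.124, -0.002]
wrist_force: [0.4, 0.2, -3.3]
gripper_width: 0.0449
grip_force: 63.8
[-0.121  0.754  0.689  2.19  -0.989  0.547  2.696]
now [ 0.6 -2.1  4.4] turn [-0.001  0.001  0.001] shift after [ 0.6 -2.1  4.4]
```

```bash
python3 -m creep '[[0,0,2,0,0,0,38],[0,0,1.5,0,0,0,38],[0,0,1,0,0,0,38],[0,0,0,0,0,0,38]]'; python3 -m creep '[[0,0,0,0,0,0,50],[0,0,0,0,0,0,85],[0,0,0,0,0,0,85],[0,0,-20,0,0,0,85],[0,0,-50,0,0,0,85],[0,0,-50,0,0,0,85],[0,0,-50,0,0,0,85],[0,0,0,0,0,0,85]]'; python3 st.py -12 30 520 -211 250
```

```text
t: 11.72
tool_pos: [0.4367, -0.1911, 0.1824]
orientation: [0.328, 3.124, -0.0]
wrist_force: [-2.1, 3.6, 15.4]
gripper_width: 0.0448
grip_force: 66.4
t: 12.72
tool_pos: [0.4374, -0.1916, 0.3541]
orientation: [0.327, 3.12, -0.003]
wrist_force: [0.3, -0.2, -1.3]
gripper_width: 0.0851
grip_force: 0.0
[-0.365  0.549  1.051  2.035 -0.613  0.906  2.384]
now [-84.4  -1.8 104.5] turn [-0.002  0.528  0.   ] shift after [-125.6   -1.8   47.8]
```

```bash
python3 -m creep '[[0,0,0,0,0.132,0,85],[0,0,0,0,0.132,0,85],[0,0,0,0,0.132,0,85],[0,0,0,0,0.132,0,85],[-40,0,0,0,0,0,85],[-40,0,0,0,0,0,85],[-40,0,0,0,0,0,85],[0,0,0,0,0,0,85]]';  python3 st.py -12 30 561 -217.6 241.5
```

```text
t: 13.72
tool_pos: [0.5395, -0.2122, 0.2875]
orientation: [-0.27, -2.597, -0.074]
wrist_force: [-0.4, -0.1, -0.1]
gripper_width: 0.0847
grip_force: 0.0
[-0.198  0.924  0.953  1.618 -0.467  1.456  2.252]
now [-42.4  -0.9  28.4] turn [-0.001 -0.008  0.002] shift after [-42.2  -0.8  28.7]
```

```bash
python3 -m creep '[[-21,0,14.5,0,-0.004,0,85],[-21,0,14.5,0,-0.004,0,85],[0,0,35,0,0,0,85],[0,0,35,0,0,0,85],[0,0,0,0,0,0,85],[0,0,0,0,0,0,85]]';  python3 st.py -12 30 517 -208.2 163.5
```

```text
t: 14.48
tool_pos: [0.5261, -0.2101, 0.1845]
orientation: [-0.274, -2.609, -0.071]
wrist_force: [0.3, 0.1, -0.0]
gripper_width: 0.0848
grip_force: 0.0
[-0.176  1.033  0.882  1.72  -0.566  1.262  2.298]
now [-2.3  0.  22.8] turn [-0.002  0.004 -0.   ] shift after [-2.4 -0.  22.8]
```

```bash
python3 -m creep '[[-2.4,0,13,0,0.004,0,85],[0,0,10,0,0,0,85],[0,0,0,0,0,0,60],[0,0,0,0,0,0,38],[0,0,0,0,0,0,38],[0,0,0,0,0,0,38],[0,0,0,0,0,0,38],[0,0,0,0,0,0,38]]' 80;  python3 st.py -12 30 517 -208.2 163.5
```

```text
t: 15.48
tool_pos: [0.5165, -0.208, 0.1634]
orientation: [-0.273, -2.605, -0.072]
wrist_force: [2.7, -0.6, 5.7]
gripper_width: 0.0444
grip_force: 82.6
[-0.173  1.054  0.865  1.752 -0.585  1.218  2.314]
now [-0.4 -0.1 -0.3] turn [-0.001 -0.     0.   ] shift after [-0.4 -0.1 -0.3]
```

```bash
python3 -m creep '[[5,0,-8.7,0,0,0,38],[20,0,-35,0,0,0,38],[25,0,-43,0,0,0,38],[25,0,-43,0,0,0,38],[25,0,-43,0,0,0,38],[0,0,0,0,0,0,38]]'
cat > goal.py <<'E'
from rack import *
from bench import r
import sys
i=int(sys.argv[1]);h=float(sys.argv[2])/1e3;b=np.array([float(v) for v in sys.argv[3:6]])/1e3 # block in tool (mm)
yaw=(np.arctan2(-D[0,1],D[1,1])+np.arctan2(-D2[0,1],D2[1,1]))/2
Y=Ro.from_euler("z",yaw).as_matrix();N=Y@Ro.from_euler("y",-30,degrees=True).as_matrix() # x up slope,z out
Rt=Y@np.diag([-1,1,-1.])
t=pocket[i]+N[:,2]*h-Rt@b
s=r.read_state();a=toolshift(s,Rt,t)
print(np.round(s["q"],2),"target TCP",t,"now",s["tool_pos"],"turn",a[1],"then shift(tool)",a[2])
B=s["tool_pos"]+Ro.from_rotvec(s["orientation"]).apply(b);print("block minus pocket in pocket axes mm",np.round(1e3*N.T@(B-pocket[i]),1))
E
python3 goal.py 3 100 -1.4 0 169.4
```

```text
t: 16.23
tool_pos: [0.516, -0.2086, 0.366]
orientation: [-0.275, -2.61, -0.07]
wrist_force: [0.4, -0.0, -4.2]
gripper_width: 0.0445
grip_force: 82.9
[-0.24  0.81  1.02  1.61 -0.4   1.54  2.24] target TCP [0.5444554  0.09837072 0.30864593] now [ 0.51597235 -0.20863678  0.36595373] turn [ 0.051 -0.518 -0.2  ] then shift(tool) [-26.9 307.1  57.3]
block minus pocket in pocket axes mm [ -55.4 -290.6  223.1]
```

```bash
python3 -m creep '[[0,0,0,0.013,-0.1295,-0.05,38],[0,0,0,0.013,-0.1295,-0.05,38],[0,0,0,0.013,-0.1295,-0.05,38],[0,0,0,0.013,-0.1295,-0.05,38],[-3.4,44,3,0,0,0,38],[-3.4,44,3,0,0,0,38],[-3.4,44,3,0,0,0,38],[-3.4,44,3,0,0,0,38],[-3.4,44,3,0,0,0,38],[-3.4,44,3,0,0,0,38],[-3.4,43,3,0,0,0,38],[0,0,0,0,0,0,38]]'; python3 goal.py 3 60 -1.4 0 169.4
```

```text
t: 17.73
tool_pos: [0.5406, 0.1036, 0.3394]
orientation: [0.003, -3.133, -0.003]
wrist_force: [0.3, 0.3, -3.9]
gripper_width: 0.0447
grip_force: 83.0
[-0.87  0.67  1.    1.87 -0.67  0.99  2.01] target TCP [0.56445514 0.09826901 0.27400491] now [0.54064725 0.10357185 0.33940401] turn [ 0.002 -0.009  0.007] then shift(tool) [-23.8  -5.2  65.4]
block minus pocket in pocket axes mm [ 10.7   5.5 129.3]
```

```bash
python3 -m creep '[[-8,-1.7,22,0.001,-0.004,0.003,38],[-8,-1.7,22,0.001,-0.004,0.003,38],[-8,-1.7,21,0,0,0,38],[0,0,0,0,0,0,38],[0,0,0,0,0,0,38]]'; python3 goal.py 3 12 -1.4 0 169.4
```

```text
t: 18.35
tool_pos: [0.5653, 0.0933, 0.2767]
orientation: [0.018, 3.139, -0.002]
wrist_force: [-0.1, 0.4, -2.7]
gripper_width: 0.0446
grip_force: 82.9
[-0.77  0.76  0.91  1.88 -0.77  0.89  2.08] target TCP [0.58845483 0.09814696 0.23243569] now [0.56528183 0.09331284 0.27665674] turn [-0.001  0.003 -0.007] then shift(tool) [-23.1   5.   44.2]
block minus pocket in pocket axes mm [ 2.5 -5.1 61.6]
```

```bash
python3 -m creep '[[-8,1.7,15,0,0.001,-0.003,38],[-8,1.7,15,0,0.001,-0.004,38],[-7,1.6,14,0,0,0,38],[0,0,0,0,0,0,38],[0,0,0,0,0,0,38]]'; python3 goal.py 3 0 -1.4 0 169.4
```

```text
t: 18.98
tool_pos: [0.5883, 0.0985, 0.2327]
orientation: [0.006, 3.141, -0.002]
wrist_force: [0.3, 0.3, -3.3]
gripper_width: 0.0444
grip_force: 83.0
[-0.73  0.84  0.85  1.85 -0.83  0.85  2.11] target TCP [0.59445475 0.09811645 0.22204339] now [0.58826257 0.09852811 0.23265504] turn [-0.001  0.001  0.001] then shift(tool) [-6.2 -0.4 10.6]
block minus pocket in pocket axes mm [ 0.   0.2 12.2]
```

```bash
python3 -m creep '[[-1.5,0,2.6,0,0,0,38],[-1.5,0,2.6,0,0,0,38],[-1,0,1.7,0,0,0,38],[0,0,0,0,0,0,38]]'; python3 goal.py 3 0 -1.4 0 169.4;  python3 -m creep '[[-0.5,0,0.9,0,0,0,38],[-0.5,0,0.9,0,0,0,38],[0,0,0,0,0,0,38]]'
```

```text
t: 19.48
tool_pos: [0.5916, 0.0985, 0.2276]
orientation: [0.006, 3.142, 0.002]
wrist_force: [-11.7, 2.5, 23.0]
gripper_width: 0.0445
grip_force: 86.3
[-0.72  0.84  0.84  1.85 -0.84  0.85  2.12] target TCP [0.59445475 0.09811645 0.22204339] now [0.59158929 0.0984648  0.22763668] turn [0.001 0.    0.001] then shift(tool) [-2.9 -0.3  5.6]
block minus pocket in pocket axes mm [0.3 0.6 6.3]
t: 19.85
tool_pos: [0.5918, 0.0982, 0.2276]
orientation: [-0.006, -3.141, -0.005]
wrist_force: [-21.9, 5.1, 47.0]
gripper_width: 0.0447
grip_force: 89.5
```

```bash
python3 -m creep '[[1.5,0,-2.6,0,0,0,38],[0,0,0,0,0,0,38]]'; python3 goal.py 3 0 -1.4 0 169.4; python3 - <<'E'
from bench import r,cams
from h import *
s=r.read_state();w=wristcam(cams.read_camera("wrist"),s);np.savez("w5.npz",**w)
sc=cams.read_camera("scene")["img"]
a=cv2.resize(w["img"][60:420,60:520],(560,438),interpolation=2)
b=cv2.resize(sc[140:260,310:430],(0,0),fx=1.9,fy=3.65,interpolation=2)
b=cv2.resize(sc[150:250,315:425],(240,218),interpolation=2);b=np.vstack([b,np.zeros((220,240,3),np.uint8)])
cv2.imwrite("pics/w5.png",cv2.cvtColor(np.hstack([a,b]),cv2.COLOR_RGB2BGR))
E
```

```text
t: 20.1
tool_pos: [0.5916, 0.0987, 0.2278]
orientation: [0.006, 3.14, 0.001]
wrist_force: [-7.3, 2.1, 16.8]
gripper_width: 0.0444
grip_force: 85.7
[-0.72  0.84  0.84  1.85 -0.84  0.85  2.12] target TCP [0.59445475 0.09811645 0.22204339] now [0.59160451 0.09868614 0.22778973] turn [0.    0.001 0.001] then shift(tool) [-2.9 -0.6  5.7]
block minus pocket in pocket axes mm [0.6 0.6 6.3]
```

View pics/w5.png

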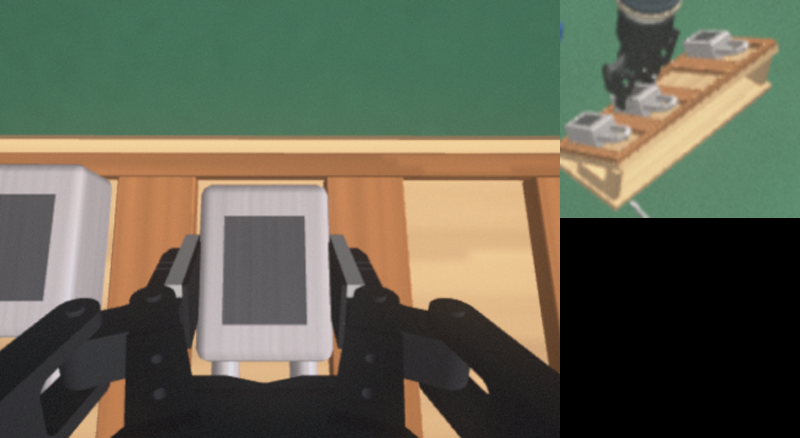

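The lock sits between the ribs of pocket 3. Its top plate (216–324) images at the same scale as the neighbouring stock lock's (194–300), so it is down on the floor, and the deck is simply about 6 mm higher than my estimate. It lies about 3 mm above centre on the slope, so I'll ease it 3 mm down-slope before letting go.

```bash
python3 -m creep '[[1.5,0,-2.6,0,0,0,38],[2.6,-0.8,1.5,0,0,0,38],[0,0,0,0,0,0,38]]'; python3 goal.py 3 0 -1.4 0 169.4;python3 -m creep '[[-0.5,0,0.9,0,0,0,38],[-0.5,0,0.9,0,0,0,38],[0,0,0,0,0,0,38]]'; 
```

```text
t: 20.58
tool_pos: [0.5874, 0.098, 0.2271]
orientation: [0.006, 3.142, -0.002]
wrist_force: [-0.7, -0.3, -4.1]
gripper_width: 0.0445
grip_force: 83.1
[-0.72  0.84  0.84  1.86 -0.84  0.84  2.12] target TCP [0.59445475 0.09811645 0.22204339] now [0.58741663 0.09795315 0.2271023 ] turn [-0.001  0.     0.001] then shift(tool) [-7.   0.2  5.1]
block minus pocket in pocket axes mm [-3.6 -0.4  7.9]
t: 20.95
tool_pos: [0.5886, 0.0979, 0.226]
orientation: [0.006, 3.141, -0.001]
wrist_force: [-3.4, 0.8, 2.9]
gripper_width: 0.0446
grip_force: 83.8
```

```bash
python3 -m creep '[[-0.4,0,0.6,0,0,0,38],[0,0,0,0,0,0,38]]';python3 -m creep '[[0,0,0,0,0,0,47],[0,0,0,0,0,0,50],[0,0,0,0,0,0,56],[0,0,0,0,0,0,60],[0,0,0,0,0,0,60]]'; python3 goal.py 3 0 -1.4 0 169.4
```

```text
t: 21.2
tool_pos: [0.5887, 0.0978, 0.226]
orientation: [0.006, 3.141, 0.0]
wrist_force: [-7.5, 2.1, 12.5]
gripper_width: 0.0442
grip_force: 85.1
t: 21.82
tool_pos: [0.5891, 0.098, 0.2252]
orientation: [0.006, 3.141, -0.001]
wrist_force: [-0.3, 0.5, -0.6]
gripper_width: 0.0599
grip_force: 0.0
[-0.72  0.84  0.84  1.86 -0.84  0.84  2.12] target TCP [0.59445475 0.09811645 0.22204339] now [0.58912663 0.09795408 0.22519234] turn [-0.001  0.001  0.002] then shift(tool) [-5.3  0.2  3.1]
block minus pocket in pocket axes mm [-2.9 -0.3  5.3]
```

```bash
python3 -m creep '[[0,0,-20,0,0,0,60],[0,0,-50,0,0,0,60],[0,0,-50,0,0,0.1,85],[0,0,-40,0,0,0.1,85],[0,0,0,0,0,0,85]]' 80;  python3 st.py -12 0 605 -378 360
```

```text
t: 22.45
tool_pos: [0.5894, 0.0973, 0.3894]
orientation: [0.32, 3.119, 0.0]
wrist_force: [0.4, -1.3, -0.9]
gripper_width: 0.0851
grip_force: 0.0
[-0.839  0.703  1.081  1.697 -0.673  1.156  1.795]
now [-111.7 -462.3   29.7] turn [0.001 0.007 0.005] shift after [-114.1 -461.7   29.4]
```

```bash
python3 - <<'E'
from h import *
from bench import r,cams
s=r.read_state();w=wristcam(cams.read_camera("wrist"),s);np.savez("w6.npz",**w)
from rack import pocket
print(proj(w,[pocket[3],pocket[2]]))
E
```

```text
[[278.15866508 189.39051001]
 [369.55153647 171.51477369]]
```

```bash
python3 -m creep '[[-11.4,-48,3,0,0,0,85],[-11.4,-48,3,0,0,0,85],[-11.4,-48,3,0,0,0,85],[-11.4,-48,3,0,0,0,85],[-11.4,-48,3,0,0,0,85],[-11.4,-48,3,0,0,0,85],[-11.4,-48,3,0,0,0,85],[-11.4,-48,3,0,0,0,85],[-11.4,-48,3,0,0,0,85],[-11.4,-30,3,0,0,0,85],[0,0,0,0,0,0,85],[0,0,0,0,0,0,85]]'
python3 look.py w7 0.583 -0.379; python3 st.py -12.3 30 0 0 0
python3 - <<'E'
from h import *
from rack import pocket,D,D2
w=load("w6");im=w["img"];hsv=cv2.cvtColor(im,cv2.COLOR_RGB2HSV)
m=((im.max(2)<130)&(hsv[...,1]<60)&(im.min(2)>50)).astype(np.uint8)
N=Ro.from_euler("y",-30,degrees=True).as_matrix()
for c in cv2.findContours(m,0,1)[0]:
    a=cv2.contourArea(c)
    if a<400 or cv2.boundingRect(c)[1]>300: continue
    q=cv2.minAreaRect(c);o,d=rays(w,[q[0]]);p0=pocket[3]+N[:,2]*.021
    P=(o+d*(((p0-o)@N[:,2])/(d@N[:,2]))[:,None])[0]
    print(a,q,np.round(1e3*N.T@(P-pocket[3]),1))
E
```

```text
t: 24.0
tool_pos: [0.6072, -0.3767, 0.3549]
orientation: [-0.318, -3.125, -0.001]
wrist_force: [0.8, 0.2, -0.6]
gripper_width: 0.085
grip_force: 0.0
expected px [267.8943165  163.24685531] tcp [ 0.60724782 -0.37669921  0.35492019] qd 0.023157558803317612
contour (241, 131, 54, 109) 4873.5
silh@32 ((604.3922729492188, -383.8079833984375), (46.16482925415039, 99.3818130493164), 77.94953155517578)
plate@32 ((604.3922729492188, -383.8079833984375), (46.16482925415039, 99.3818130493164), 77.94953155517578)
[ 0.064  0.84   0.899  1.4   -0.67   1.221  2.396]
now [670.8 246.4 355.2] turn [-0.003  0.524  0.012] shift after [405.9 238.1 644.5]
886.5 ((409.4765319824219, 293.134521484375), (71.30897521972656, 26.780675888061523), 67.89054870605469) [109.9  87.7  21. ]
833.0 ((144.62130737304688, 291.1967468261719), (21.042295455932617, 69.86613464355469), 27.377702713012695) [  70.7 -126.8   21. ]
1095.5 ((179.7000274658203, 197.10000610351562), (39.567081451416016, 30.636579513549805), 82.87498474121094) [ -5.2 -87.1  21. ]
1136.0 ((274.8785705566406, 178.23744201660156), (38.685428619384766, 31.200944900512695), 79.2156982421875) [-4.8 -0.  21. ]
1332.0 ((473.9546203613281, 138.85641479492188), (44.065555572509766, 34.83086395263672), 72.47443389892578) [ -3.7 171.8  21. ]
1089.0 ((448.4761047363281, 171.2003631591797), (113.21271514892578, 17.889122009277344), 71.39993286132812) [ 19.5 144.   21. ]
```

```bash
python3 -m creep '[[0,0,0,0,0.131,0.003,85],[0,0,0,0,0.131,0.003,85],[0,0,0,0,0.131,0.003,85],[0,0,0,0,0.131,0.003,85],[0,0,0,0,0,0,85],[0,0,0,0,0,0,85]]';  python3 st.py -12 30 691.7 -402.3 206.7
```

```text
t: 24.8
tool_pos: [0.6075, -0.3768, 0.3558]
orientation: [-0.281, -2.608, -0.07]
wrist_force: [-0.3, 0.6, -0.2]
gripper_width: 0.085
grip_force: 0.0
[ 0.11   1.004  0.934  1.119 -0.422  1.743  2.292]
now [-150.2   -6.5   85.8] turn [-0.001  0.004 -0.006] shift after [-150.5   -7.4   85.2]
```

```bash
python3 -m creep '[[-30,-1.5,17,0,0.001,-0.006,85],[-30,-1.5,17,0,0,0,85],[-30,-1.5,17,0,0,0,85],[-30,-1.5,17,0,0,0,85],[-30,-1.5,17,0,0,0,85],[0,0,0,0,0,0,85],[0,0,0,0,0,0,85]]';  python3 st.py -12 30 666.7 -397 163.4
```

```text
t: 25.68
tool_pos: [0.6908, -0.4034, 0.2088]
orientation: [-0.275, -2.607, -0.071]
wrist_force: [0.0, 0.3, 0.3]
gripper_width: 0.0851
grip_force: 0.0
[ 0.195  1.246  0.861  0.873 -0.538  1.725  2.184]
now [-1.1  1.3 51.8] turn [-0.001  0.001 -0.001] shift after [-1.2  1.2 51.8]
```

Reachable. Advance and grip.

```bash
python3 -m creep '[[-0.6,0.6,17,0,0,0,85],[-0.6,0.6,17,0,0,0,85],[0,0,12,0,0,0,85],[0,0,5.5,0,0,0,85],[0,0,0,0,0,0,85],[0,0,0,0,0,0,60],[0,0,0,0,0,0,38],[0,0,0,0,0,0,38],[0,0,0,0,0,0,38],[0,0,0,0,0,0,38],[0,0,0,0,0,0,38]]' 80;  python3 st.py -12 30 666.7 -397 163.4
```

```text
t: 27.05
tool_pos: [0.6676, -0.3971, 0.1626]
orientation: [-0.274, -2.607, -0.071]
wrist_force: [4.8, -0.6, 5.4]
gripper_width: 0.0443
grip_force: 83.3
[ 0.167  1.261  0.852  1.006 -0.547  1.605  2.222]
now [ 1.2 -0.1 -0.3] turn [-0.001  0.001 -0.   ] shift after [ 1.2 -0.1 -0.3]
```

```bash
python3 -m creep '[[5,0,-8.7,0,0,0,38],[20,0,-35,0,0,0,38],[25,0,-43,0,0,0,38],[35,0,20,0,0,0,38],[35,0,20,0,0,0,38],[35,0,20,0,0,0,38],[20,0,-35,0,0,0,38],[20,0,-35,0,0,0,38],[20,0,-35,0,0,0,38],[0,0,0,0,0,0,38]]'; python3 goal.py 2 100 -0.2 0 169.2
```

```text
t: 28.3
tool_pos: [0.549, -0.3725, 0.3866]
orientation: [-0.276, -2.609, -0.07]
wrist_force: [0.2, -0.1, -4.5]
gripper_width: 0.0446
grip_force: 83.8
[ 0.07  0.91  0.97  1.27 -0.37  1.68  2.36] target TCP [0.54609274 0.18436305 0.30860322] now [ 0.54902651 -0.37245043  0.38658703] turn [ 0.051 -0.519 -0.201] then shift(tool) [  5.8 556.8  78. ]
block minus pocket in pocket axes mm [ -16.3 -540.   225.2]
```

```bash
python3 -m creep '[[0,0,0,0.013,-0.13,-0.05,38],[0,0,0,0.013,-0.13,-0.05,38],[0,0,0,0.013,-0.13,-0.05,38],[0,0,0,0.013,-0.13,-0.05,38],[0,48,2,0,0,0,38],[0,48,2,0,0,0,38],[0,48,2,0,0,0,38],[0,48,2,0,0,0,38],[0,48,2,0,0,0,38],[0,48,2,0,0,0,38],[0,48,2,0,0,0,38],[0,48,2,0,0,0,38]]'; python3 goal.py 2 100 -0.2 0 169.2
```

```text
t: 29.8
tool_pos: [0.5507, 0.0142, 0.3665]
orientation: [-0.009, -3.137, -0.002]
wrist_force: [1.0, 0.7, -3.5]
gripper_width: 0.0444
grip_force: 83.6
[-0.71  0.62  0.99  1.84 -0.61  1.02  2.1 ] target TCP [0.54609274 0.18436305 0.30860322] now [0.5507095  0.01417559 0.36647199] turn [ 0.001 -0.005 -0.   ] then shift(tool) [  5.5 170.2  57.9]
block minus pocket in pocket axes mm [  33.  -170.   147.8]
```

```bash
python3 -m creep '[[1,42,3,0,-0.005,0,38],[1,42,3,0,0,0,38],[1,42,8,0,0,0,38],[1,40,8,0,0,0,38],[0,0,15,0,0,0,38],[0,0,15,0,0,0,38],[0,0,0,0,0,0,38],[0,0,0,0,0,0,38]]'; python3 goal.py 2 40 -0.2 0 169.2
```

```text
t: 30.8
tool_pos: [0.5489, 0.1772, 0.3163]
orientation: [0.012, 3.138, 0.001]
wrist_force: [0.5, 0.0, -3.7]
gripper_width: 0.0446
grip_force: 83.5
[-0.95  0.72  0.95  1.84 -0.71  0.97  1.88] target TCP [0.57609235 0.18421049 0.25664169] now [0.54887318 0.17719779 0.31630739] turn [ 0.001  0.003 -0.002] then shift(tool) [-27.2   7.2  59.7]
block minus pocket in pocket axes mm [  6.8  -7.  105. ]
```

```bash
python3 -m creep '[[-6.2,1.7,15.3,0,0.003,-0.002,38],[-6.2,1.7,15.3,0,0,0,38],[-6.2,1.7,15.3,0,0,0,38],[-6.2,1.7,15.3,0,0,0,38],[0,0,0,0,0,0,38],[0,0,0,0,0,0,38]]'; python3 goal.py 2 18 -0.2 0 169.2
```

```text
t: 31.55
tool_pos: [0.5736, 0.1849, 0.255]
orientation: [-0.006, -3.142, -0.001]
wrist_force: [-0.3, 0.4, -2.8]
gripper_width: 0.0447
grip_force: 83.5
[-0.88  0.81  0.87  1.82 -0.79  0.9   1.93] target TCP [0.58709221 0.18415455 0.23758913] now [0.57360562 0.18486757 0.25497847] turn [ 0.001 -0.     0.001] then shift(tool) [-13.5  -0.6  17.4]
block minus pocket in pocket axes mm [-3.   0.8 39.8]
```

```bash
python3 -m creep '[[-5.5,-0.6,9.5,0,0,0,38],[-5.5,-0.6,9.5,0,0,0,38],[0,0,0,0,0,0,38],[0,0,0,0,0,0,38]]'; python3 goal.py 2 18 -0.2 0 169.2; python3 -m creep '[[-1.5,0,2.6,0,0,0,38],[-1.5,0,2.6,0,0,0,38],[-0.5,0,0.9,0,0,0,38],[0,0,0,0,0,0,38]]';python3 goal.py 2 8 -0.2 0 169.2
```

```text
t: 32.05
tool_pos: [0.5846, 0.1837, 0.2358]
orientation: [-0.006, -3.141, -0.001]
wrist_force: [-0.6, 0.7, -4.5]
gripper_width: 0.0445
grip_force: 83.6
[-0.85  0.85  0.85  1.81 -0.82  0.88  1.95] target TCP [0.58709221 0.18415455 0.23758913] now [0.58455221 0.18372752 0.23579388] turn [ 0.001 -0.     0.001] then shift(tool) [-2.5  0.4 -1.8]
block minus pocket in pocket axes mm [-3.1 -0.3 17.7]
t: 32.55
tool_pos: [0.588, 0.1839, 0.2297]
orientation: [-0.005, -3.141, -0.002]
wrist_force: [0.3, 0.6, -3.6]
gripper_width: 0.0446
grip_force: 83.6
[-0.85  0.86  0.84  1.8  -0.82  0.87  1.96] target TCP [0.59209214 0.18412912 0.22892888] now [0.58804748 0.18387196 0.22967213] turn [ 0.001 -0.     0.002] then shift(tool) [-4.   0.3  0.7]
block minus pocket in pocket axes mm [-3.2 -0.1 10.7]
```

```bash
python3 -m creep '[[-0.5,0,0.9,0,0,0,38],[-0.5,0,0.9,0,0,0,38],[-0.5,0,0.9,0,0,0,38],[0,0,0,0,0,0,38]]';python3 -m creep '[[-0.3,0,0.5,0,0,0,38],[0,0,0,0,0,0,38]]';python3 goal.py 2 8 -0.2 0 169.2
```

```text
t: 33.05
tool_pos: [0.5895, 0.1839, 0.2269]
orientation: [-0.006, -3.141, -0.002]
wrist_force: [-0.1, -0.8, -3.0]
gripper_width: 0.0445
grip_force: 83.6
t: 33.3
tool_pos: [0.5898, 0.1839, 0.2265]
orientation: [-0.006, -3.141, -0.002]
wrist_force: [-0.2, 0.1, -3.4]
gripper_width: 0.0444
grip_force: 83.6
[-0.84  0.86  0.83  1.8  -0.83  0.87  1.96] target TCP [0.59209214 0.18412912 0.22892888] now [0.58983533 0.18385304 0.22652404] turn [ 0.001 -0.     0.002] then shift(tool) [-2.3  0.3 -2.4]
block minus pocket in pocket axes mm [-3.2 -0.1  7.1]
```

```bash
python3 -m creep '[[-0.3,0,0.5,0,0,0,38],[-0.3,0,0.5,0,0,0,38],[0,0,0,0,0,0,38]]';python3 goal.py 2 8 -0.2 0 169.2
```

```text
t: 33.67
tool_pos: [0.5904, 0.1839, 0.2256]
orientation: [-0.005, -3.141, -0.002]
wrist_force: [0.1, 0.3, -2.0]
gripper_width: 0.0442
grip_force: 84.3
[-0.84  0.86  0.83  1.8  -0.83  0.87  1.96] target TCP [0.59209214 0.18412912 0.22892888] now [0.5903882  0.18387807 0.22560332] turn [ 0.001 -0.     0.002] then shift(tool) [-1.7  0.3 -3.3]
block minus pocket in pocket axes mm [-3.2 -0.1  6. ]
```

```bash
python3 -m creep '[[-0.3,0,0.5,0,0,0,38],[0,0,0,0,0,0,38]]';python3 -m creep '[[-0.3,0,0.5,0,0,0,38],[0,0,0,0,0,0,38]]'
```

```text
t: 33.92
tool_pos: [0.5905, 0.1838, 0.2256]
orientation: [-0.006, -3.141, -0.003]
wrist_force: [-3.6, 0.2, 5.5]
gripper_width: 0.0445
grip_force: 85.4
t: 34.17
tool_pos: [0.5906, 0.1837, 0.2255]
orientation: [-0.006, -3.141, -0.003]
wrist_force: [-6.8, -0.3, 12.2]
gripper_width: 0.0444
grip_force: 86.3
```

Firm contact along the deck normal, at the same height as the first lock. Release and rise.

```bash
python3 -m creep '[[0,0,0,0,0,0,47],[0,0,0,0,0,0,50],[0,0,0,0,0,0,56],[0,0,0,0,0,0,60],[0,0,0,0,0,0,60],[0,0,-20,0,0,0,60],[0,0,-50,0,0,0,60],[0,0,-50,0,0,0,85],[0,0,-40,0,0,0,85],[0,0,0,0,0,0,85],[0,0,0,0,0,0,85]]'
python3 - <<'E'
from h import *
from bench import r,cams
from rack import pocket
s=r.read_state();w=wristcam(cams.read_camera("wrist"),s);im=w["img"].copy()
hsv=cv2.cvtColor(im,cv2.COLOR_RGB2HSV)
m=((im.max(2)<130)&(hsv[...,1]<60)&(im.min(2)>50)).astype(np.uint8)
N=Ro.from_euler("y",-30,degrees=True).as_matrix()
for c in cv2.findContours(m,0,1)[0]:
    a=cv2.contourArea(c)
    if a<700 or cv2.boundingRect(c)[1]>300: continue
    q=cv2.minAreaRect(c);o,d=rays(w,[q[0]]);p0=pocket[3]+N[:,2]*.021
    P=(o+d*(((p0-o)@N[:,2])/(d@N[:,2]))[:,None])[0]
    print(a,np.round(q[0]),np.round(q[1]),np.round(q[2]),np.round(1e3*N.T@(P-pocket[3]),1))
sc=cams.read_camera("scene")["img"]
b=cv2.resize(sc[150:250,315:425],(240,218),interpolation=2);b=np.vstack([b,np.zeros((202,240,3),np.uint8)])
cv2.imwrite("pics/fin.png",cv2.cvtColor(np.hstack([im,b]),cv2.COLOR_RGB2BGR))
E
```

```text
t: 35.55
tool_pos: [0.5907, 0.1837, 0.3848]
orientation: [-0.005, -3.141, -0.003]
wrist_force: [0.3, 0.1, -1.0]
gripper_width: 0.0847
grip_force: 0.0
879.5 [407. 296.] [81. 32.] 66.0 [ 92.5 190.5  21. ]
831.0 [149. 291.] [22. 74.] 33.0 [ 87.8 -16.9  21. ]
1176.0 [375. 181.] [40. 32.] 87.0 [ -3.7 171.7  21. ]
1175.5 [276. 181.] [38. 31.] 90.0 [-4.1 86.3 21. ]
1207.5 [176. 180.] [39. 33.] 90.0 [-4.8 -0.5 21. ]
1215.5 [ 76. 180.] [33. 43.] 7.0 [ -5.1 -87.4  21. ]
```

View pics/fin.png

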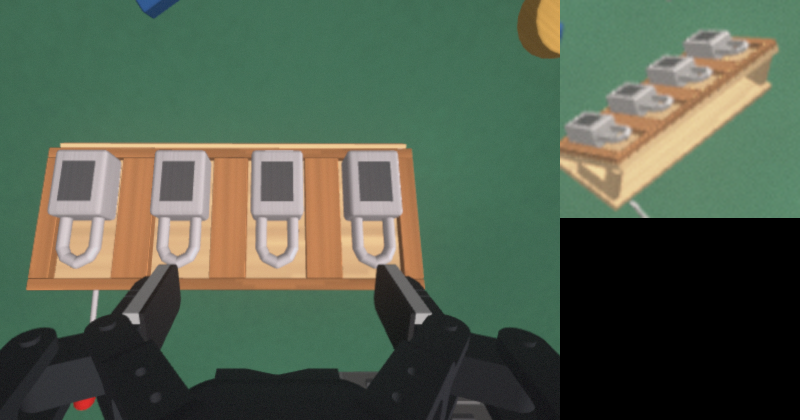

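All four pockets are filled. The plates at (76,180), (176,180), (276,181) and (375,181) form one even row at 86 mm pitch, flat, with shackles pointing up the slope. The gripper is clear, so I'll hand it in.

```bash
python3 -c "
from bench import workorder
print(workorder.sign_off())"
```

```text
the job is handed in; nothing more can be done
None
```

The job is handed in: the spare padlocks lie flat in pockets 2 and 3, shackles up the slope and in line with the other two, finished at 35.6 s of the 56 s limit; the sign-off returned no verdict.

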